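# Press the snap cap onto a bottle in the bench capping press

### The job

The small round amber bottle's metal snap cap is only resting on its neck: stand the bottle in the sliding nest of the capping press and, once it stands there on its own, push the nest all the way in under the ram. Pull the press's lever down through its whole stroke so that the cap is pressed fully home, keep it down for a moment, then ease the lever back up slowly under control, never letting it fly up. Once the lever is fully up, slide the nest all the way out again with the capped bottle standing in it, and leave the other things on the bench where they are.

Things in the scene. Friction and masses are not known exactly. Their poses are not given: they have to be found in the camera images.
- press: Grey bench capping press, fixed: base 205 mm (x) by 345 mm (y), column at the back, head overhead (84 mm wide in y, 43 mm ahead to 127 mm behind the ram axis, z 165 to 233 mm, ram rod rising to 290 mm). Origin on the bench top under the ram axis; own x points away from its front, own y to its left, the way the nest slides out. The lever is on its right (-y).
- press_ram_axis (a point): Point on the ram axis at the height of the nest floor (24 mm); the nest centre comes here when it is all the way in. The ram's round pad, 40 mm across, hangs with its face 148 mm above the bench and comes down 25 mm per rad of lever: it meets the raised cap at about 0.71 rad and has it home at about 0.96 rad, where the lever goes solid.
- press_slide (a joint): Travel of the sliding nest in m: 0 = all the way out (nest centre 120 mm to the press's own +y of the ram axis), 0.12 = all the way in under the ram, against its stop. It moves along the press's y; rubs with about 2.5 N and stays where it is left.
- press_nest (a point): Centre of the nest's floor, 24 mm above the bench: a black ring 69 mm outside, 58 mm inside, standing 9 mm above that floor, open at the top; the bottle stands inside with 3 mm clearance all round. Same axes as the press.
- press_knob (a point): Centre of the top of the nest's push knob, an upright black cylinder 22 mm in diameter, 76 mm above the bench (its cylinder begins 32 mm above the bench), on the sliding part 118 mm to the press's own +y of the nest centre. Push it or hook behind it to move the nest.
- press_lever (a joint): Lever angle in rad: 0 = at rest, arm 35 degrees above level, pointing to the press's own -x; grows as the grip goes down; 1.0 = end of stroke, 22 degrees below level. A spring pushes it back up: the grip takes about 4 N at the top and 5 to 8 N further down, about 15 N where it goes solid. Let go from below it flies up at 3 rad/s; a slow return is well under 1.5 rad/s.
- lever_grip (a point): Middle of the lever's cross grip, a level black rubber bar 24 mm in diameter and 110 mm long parallel to the press's y, to the right of the arm (the arm, 8 mm thick, is 61 mm to the press's own +y of this point), free all round from above. It moves on a circle of 160 mm radius about the pivot line.
- press_pivot (a point): Point on the lever's pivot line (parallel to the press's y) level with the middle of the grip, 200 mm above the bench.
- bottle: Round amber glass bottle with a plain white band, 52 mm in diameter over its lowest 64 mm, then a shoulder and a 27 mm neck; weighs about 0.22 kg, stands loose on the bench. Origin at the centre of its underside, z up its axis.
- bottle_cap (a joint): How far the aluminium snap cap (34 mm in diameter) has been pressed down, in m: 0 = raised (its top 106 mm above the bottle's underside), 0.006 = fully home (100 mm). It takes about 22 N to move and stays where it is pressed.
- buffer_bottle: White square plastic bottle with a white cap, 60 x 60 x 125 mm, loose, a bystander; origin at the centre of its underside.
- timer: White bench timer with three buttons, 58 x 68 x 18 mm, lying loose, a bystander; origin at the centre of its underside.
- tape_roll: Roll of yellow tape 53 mm across and 19 mm high, lying loose, a bystander; origin at the centre of its underside.
Things that resemble listed ones, but are neither listed nor needed, are in the scene too. Leave any blue or yellow look-alike of the bottle alone.

How it is judged:
By the outcome, as a careful person would: the job done as asked, in the order asked, and still so for the second after the job is handed in, with the robot touching nothing.
It also fails if it takes over 72 s, if anything falls off the work surface, if the arm or the gripper's body presses on something with over 40 N, if the wrist force passes 120 N, or if a joint passes its speed limit or range.

### The arm

A 6-joint arm with a two-finger parallel gripper is mounted at the origin on a cart in front of the work surface, level with it; the furniture and walls round the work are solid. World frame = base frame: x ahead of the robot, y to its left, z up, the work surface at z = 0. Lengths are in m, angles in rad, forces in N, time in s.
With the tool pointing down it reaches from about 0.275 to 0.825 m from the base axis. Payload 4.9 kg.
Tool frame: the origin (TCP) lies midway between the tips of the shut fingers; the grasp point (between the pads) lies 19 mm behind it (grip_point_offset is the distance from the TCP to the grasp point, in m); z points along the fingers, y is the line along which they close (so a half turn about z gives the same grasp; the last joint's range is limited). The gripper opens to 85 mm and grips with 20 to 120 N. Pads are 22 mm wide; open, the fingers measure 114 mm over their backs; the gripper's body (76 mm by 85 mm) begins 54 mm behind the grasp point. The pads swing forward as they close: fully open they stand 13 mm farther back than shut.
Start: joints at [-1.25, 0.326, -0.193, 1.052, 0, 1.437], TCP at [0.242, -0.494, 0.231] pointing down, gripper open.
Joint ranges: [-2.65, 2.65], [-0.97, 1.79], [-1.3, 1.35], [-1.93, 2.1], [-1.47, 1.37], [-3.14, 3.14]. Speed limits (rad/s): [2.57, 2.57, 3.14, 3.14, 3.14, 3.14].

### API

Orientations are given as a rotation vector (axis times angle).
In Python, from cell import * gives the robot as it stands. Calls block until the motion is done:
- movep(position, orientation): joint-space move of the TCP to a pose.
- move_l(position, velocity=0.15, rot=None, until_force=None): straight line of the TCP; rot=None keeps the orientation; velocity is the mean speed in m/s. With until_force (N) it stops when the force on the tool has changed by that much, and returns True; else False.
- set_joints(angles): joint-space move.
- let_go() and grab(newtons=None): open the fingers fully, or close them until they stop; newtons is the grip in N (None keeps the last).
- sleep(seconds).
- ik(position, orientation): joint angles nearest the present ones, or None.
- get_state(): the state.
- grab_frame(name): name is "scene" or "top" or "wrist"; returns a dict with "img" (384x512x3 uint8, red, green, blue), "fx", "fy", "cx", "cy" (pixels), "cam_to_world" (4x4, takes a point from camera to world coordinates); the wrist camera has in their place "T_tool_cam" (4x4, takes a point from camera to tool coordinates, whose origin is the TCP and whose axes are the flange's). Camera axes: x right, y down, z forward; pixel columns grow to the right and rows downward; lengths in m; the calibration is good to about 2 mm. A picture is of the moment at which its call begins: read the wrist's pose just before it. There is no depth.
A pose or a line that the arm cannot do raises MotionError and nothing moves.
- sign_off(): hands the job in; it is judged then, once.
Trained networks look in the newest picture that a camera, given by its name, has taken for a name from the list of things; names that differ only in an ending like _2 or _b are one class to them, and where a whole thing is asked for, a point or a joint stands for the part that bears it (a point fixed in the world has none). Each returns a list of dicts, best first, with "score" (0 to 1); they miss things now and then, are a little off and sometimes report something else, mostly with a low value. They report only what shows in the picture. A call takes as long as a camera call. They do not tell look-alikes from the thing itself.
- spot_in(camera, name): "centre" ([column, row] in pixels, amid what is visible of it).
- silhouettes(camera, name): "mask" (384x512 bool, what is visible of it) and "centre" ([column, row] in pixels, amid what is visible of it).
- tip_of(camera, name): "centre" ([column, row] in pixels: a listed point, or the origin of a listed thing).
The state is a dict: "clock": time; "q": joint angles; "joint_velocities": joint speeds; "tau": joint torques, N m; "position": TCP position; "eef_rot": TCP orientation; "contact_force": force on the tool from outside, world axes, zero at the start; "wrist_torque": the same for the moment, N m; "finger_gap": opening from 0.0 (shut) to 1.0 (fully open); "grasp_force": force on a finger pad.
Only numpy, scipy, OpenCV 4.12 (cv2) and the standard library are available. Lean on these libraries where they do the work, as an engineer would, in place of code of your own. Each camera call takes 0.05 s, during which the arm holds its last target. There are 200 camera calls.

## Working session

There is one attempt and no reset: what is moved stays moved. The work goes in short steps, each a Python script; the robot and the scene stay as the last script left them, time stands still between calls to the robot, and variables do not carry over. Pictures are saved under pics/ and viewed, at most 10 in all, crops included, and the job is handed in when it is done.

```bash
ls; mkdir -p pics
cat > h.py <<'E'
from cell import *
import numpy as np, cv2
from scipy.spatial.transform import Rotation as R
def ray(f,px):
    d=np.array([(px[0]-f['cx'])/f['fx'],(px[1]-f['cy'])/f['fy'],1.])
    T=np.array(f['cam_to_world']); return T[:3,3],T[:3,:3]@d
def onz(f,px,z):
    o,d=ray(f,px); return o+d*(z-o[2])/d[2]
def tri(l):
    A=0;b=0
    for o,d in l:
        d=d/np.linalg.norm(d);P=np.eye(3)-np.outer(d,d);A=A+P;b=b+P@o
    return np.linalg.solve(A,b)
E
python3 - <<'E'
from h import *
np.set_printoptions(precision=4,suppress=True)
fs={}
for c in ['scene','top']:
    f=fs[c]=grab_frame(c); cv2.imwrite(f'pics/{c}0.png',f['img'][:,:,::-1])
    print(c,np.array(f['cam_to_world'])[:3,3],f['fx'])
Z=dict(press=0,press_ram_axis=.024,press_nest=.024,press_knob=.076,lever_grip=None,press_pivot=.2,bottle=0,buffer_bottle=0,timer=0,tape_roll=0)
for n,z in Z.items():
    for c in fs:
        for r in tip_of(c,n)[:3]:
            print(n,c,round(r['score'],2),np.array(r['centre']), onz(fs[c],r['centre'],z if z is not None else .29))
print(get_state()['clock'],get_state()['eef_rot'])
E
```

```text
pics
scene [-0.4572  0.5796  1.0428] 479.4868096700857
top [ 0.3816 -0.0359  1.3038] 449.8307782851906
press top 0.94 [268.4 175.5] [ 0.5944 -0.0471  0.    ]
press_ram_axis scene 0.78 [240.7 208. ] [ 0.6026 -0.0452  0.024 ]
press_ram_axis top 0.87 [264.3 174.1] [ 0.5944 -0.0351  0.024 ]
press_nest scene 0.82 [210.8 217.5] [0.611  0.0622 0.024 ]
press_nest top 0.59 [231.6 168.2] [0.6107 0.0594 0.024 ]
press_knob scene 0.66 [174.3 217.3] [0.615  0.1837 0.076 ]
press_knob top 0.87 [187.8 159.5] [0.6246 0.1774 0.076 ]
lever_grip scene 0.82 [294.9 146.5] [ 0.4873 -0.1629  0.29  ]
lever_grip top 0.62 [313.4 208.3] [ 0.473  -0.1471  0.29  ]
press_pivot scene 0.81 [273.3 153.2] [ 0.603  -0.1679  0.2   ]
press_pivot top 0.37 [229.4 166.1] [0.5844 0.0519 0.2   ]
bottle scene 0.61 [321.  210.9] [ 0.4739 -0.2854  0.    ]
bottle scene 0.61 [340.1 227.7] [ 0.3745 -0.2858  0.    ]
bottle scene 0.42 [324.2 191.1] [ 0.555  -0.3642  0.    ]
bottle top 0.82 [346.2 218.1] [ 0.4715 -0.2741  0.    ]
bottle top 0.6 [350.9 261. ] [ 0.3483 -0.2862  0.    ]
bottle top 0.58 [380.3 184.2] [ 0.5719 -0.3751  0.    ]
buffer_bottle scene 0.9 [341.5 204. ] [ 0.4664 -0.3697  0.    ]
buffer_bottle top 0.74 [315.8 238.1] [ 0.4128 -0.1856  0.    ]
buffer_bottle top 0.69 [381.6 225.5] [ 0.451  -0.3765  0.    ]
timer top 0.83 [312.5 233.2] [ 0.4268 -0.1761  0.    ]
tape_roll top 0.51 [239.7 240.4] [0.4041 0.034  0.    ]
1.1 [ 3.0607  0.7082 -0.    ]
```

View pics/scene0.png

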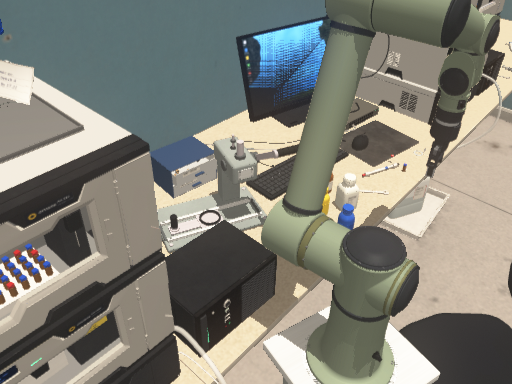

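View pics/top0.png

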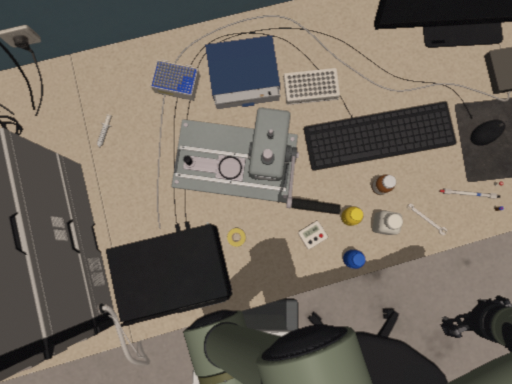

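The amber bottle with the aluminium cap is at top-image pixel (386,183). The yellow one at (352,215) and the blue one at (354,259) are look-alikes. The press is at (180–298, 110–200), yawed about −8°. Its nest ring is at (230,168), the knob at (188,160) and the lever grip runs from (290,202) to (340,209). Next I'll move above the bottle and refine with the wrist camera.

```bash
cat >> h.py <<'E'
np.set_printoptions(precision=4,suppress=True)
def down(th): return np.pi*np.array([np.cos(th/2),np.sin(th/2),0])
def wrist():
    s=get_state(); f=grab_frame('wrist')
    T=np.eye(4);T[:3,:3]=R.from_rotvec(s['eef_rot']).as_matrix();T[:3,3]=s['position']
    f['cam_to_world']=T@np.array(f['T_tool_cam']); return f
def st(): 
    s=get_state(); print('t%.2f'%s['clock'],np.array(s['position']),'F',np.array(s['contact_force']),'gap%.3f'%s['finger_gap'],'q',np.array(s['q']))
E
python3 - <<'E'
from h import *
print(np.array(grab_frame('wrist')['T_tool_cam']))
for p in [(.57,-.375,.041),(.61,.06,.065),(.62,.18,.05),(.6,.06,.05),(.48,-.155,.3),(.46,-.155,.15)]:
  for th in (-.14,-.14+np.pi/2,-.14-np.pi/2): 
    q=ik(p,down(th)); print(p,round(th,2),None if q is None else np.array(q))
movep([.53,-.36,.26],down(-.14))
f=wrist(); cv2.imwrite('pics/w1.png',f['img'][:,:,::-1])
for r in tip_of('wrist','bottle'): print('b',r['score'],r['centre'],onz(f,r['centre'],0))
for r in silhouettes('wrist','bottle_cap'): print('c',r['score'],r['centre'],onz(f,r['centre'],.1))
for r in silhouettes('wrist','bottle'): print('m',r['score'],r['centre'],r['mask'].sum())
st()
E
```

```text
[[-0.0017 -0.9461 -0.3239  0.0838]
 [ 1.     -0.0016 -0.0008  0.0012]
 [ 0.0002 -0.324   0.9461 -0.1423]
 [ 0.      0.      0.      1.    ]]
(0.57, -0.375, 0.041) -0.14 [-0.69    0.7277 -0.0333  0.8099  0.      2.5916]
(0.57, -0.375, 0.041) 1.43 [-0.69    0.7277 -0.0333  0.8099  0.      1.0208]
(0.57, -0.375, 0.041) -1.71 [-0.69    0.7277 -0.0333  0.8099  0.     -2.1208]
(0.61, 0.06, 0.065) -0.14 [-0.0223  0.5897 -0.2301  0.7511  0.     -3.0239]
(0.61, 0.06, 0.065) 1.43 [-0.0223  0.5897 -0.2301  0.7511  0.      1.6885]
(0.61, 0.06, 0.065) -1.71 [-0.0223  0.5897 -0.2301  0.7511  0.     -1.4531]
(0.62, 0.18, 0.05) -0.14 [ 0.1683  0.6584 -0.1439  0.7685  0.     -2.8333]
(0.62, 0.18, 0.05) 1.43 [ 0.1683  0.6584 -0.1439  0.7685  0.      1.8791]
(0.62, 0.18, 0.05) -1.71 [ 0.1683  0.6584 -0.1439  0.7685  0.     -1.2625]
(0.6, 0.06, 0.05) -0.14 [-0.0227  0.5925 -0.272   0.7063  0.     -3.0243]
(0.6, 0.06, 0.05) 1.43 [-0.0227  0.5925 -0.272   0.7063  0.      1.6881]
(0.6, 0.06, 0.05) -1.71 [-0.0227  0.5925 -0.272   0.7063  0.     -1.4535]
(0.48, -0.155, 0.3) -0.14 [-0.4588  0.2032 -0.1812  1.
[... 191 characters left out ...]
5) -0.14 [-0.4772  0.2835 -0.4793  0.8079  0.      2.8044]
(0.46, -0.155, 0.15) 1.43 [-0.4772  0.2835 -0.4793  0.8079  0.      1.2336]
(0.46, -0.155, 0.15) -1.71 [-0.4772  0.2835 -0.4793  0.8079  0.     -1.908 ]
b 0.93 [213.3, 193.1] [ 0.4792 -0.2874  0.    ]
b 0.83 [263.9, 123.0] [ 0.5672 -0.3731  0.    ]
b 0.57 [229.6, 267.3] [ 0.3533 -0.2891  0.    ]
c 0.77 [263.2, 135.6] [ 0.5662 -0.3707  0.1   ]
c 0.7 [217.9, 308.8] [ 0.3605 -0.2851  0.1   ]
c 0.68 [195.6, 223.1] [ 0.4801 -0.2823  0.1   ]
m 0.91 [265.1, 128.6] 1727
m 0.65 [204.4, 207.0] 2072
m 0.65 [224.9, 288.6] 2233
t2.57 [ 0.5291 -0.3609  0.26  ] F [ 0.0104 -0.4627 -0.0438] gap1.000 q [-0.7137  0.4842  0.1213  1.208  -0.0001  2.5696]
```

View pics/w1.png

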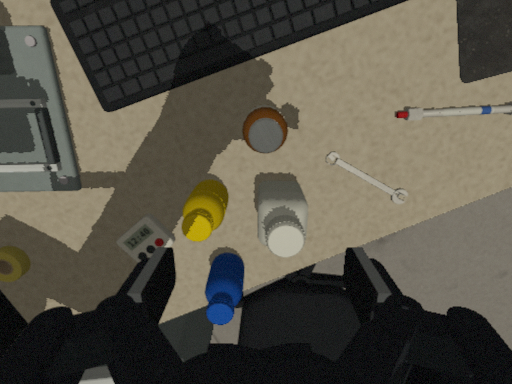

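The wrist view shows the amber bottle with its silver cap at (264,130), upright and about 0.12 m from the white bottle at (283,215). I'll turn to θ=1.43 so the fingers close along the press x, refine, and grasp.

Run:
```python
from h import *
th=1.43
movep([.565,-.41,.22],down(th))
f=wrist(); cv2.imwrite('pics/w2.png',f['img'][:,:,::-1])
b=[(r['score'],r['centre'],onz(f,r['centre'],0)) for r in tip_of('wrist','bottle')]
c=[(r['score'],r['centre'],onz(f,r['centre'],.104)) for r in silhouettes('wrist','bottle_cap')]
print(*b,*c,sep='\n')
```

```text
(0.87, [254.9, 126.8], array([ 0.5661, -0.3723,  0.    ]))
(0.81, [166.5, 59.0], array([ 0.4789, -0.2838,  0.    ]))
(0.59, [63.7, 80.0], array([ 0.3568, -0.2885,  0.    ]))
(0.75, [252.4, 141.8], array([ 0.5653, -0.3721,  0.104 ]))
(0.57, [125.4, 44.3], array([ 0.4777, -0.2815,  0.104 ]))
```

```bash
python3 - <<'E'
from h import *
th=1.43
import json
obs={}
movep([.5,-.17,.42],down(th))
for i,p in enumerate([(.5,-.17,.42),(.58,0.0,.42),(.56,.1,.4)]):
    if i: move_l(p,.3)
    f=wrist(); cv2.imwrite(f'pics/p{i}.png',f['img'][:,:,::-1])
    for n,z in dict(press_nest=.024,press_knob=.076,press_ram_axis=.024,lever_grip=.292,press_pivot=.2,press=0).items():
        for r in tip_of('wrist',n)[:1]:
            print(i,n,round(r['score'],2),r['centre'],onz(f,r['centre'],z)); obs.setdefault(n,[]).append([x.tolist() for x in ray(f,r['centre'])])
for n,l in obs.items():
    if len(l)>1: print(n,'tri',tri([(np.array(a),np.array(b)) for a,b in l]))
st()
E
python3 -c "
import cv2,numpy as np
cv2.imwrite('pics/pp.png',cv2.resize(np.hstack([cv2.imread(f'pics/p{i}.png') for i in (0,2)]),(800,300)))"
```

```text
0 press 0.22 [254.5, 232.3] [ 0.4615 -0.3733  0.    ]
1 press_nest 0.6 [273.7, 93.6] [0.6157 0.0669 0.024 ]
1 press_knob 0.72 [270.1, 155.8] [ 0.595 -0.029  0.076]
1 lever_grip 0.71 [187.6, 312.7] [ 0.4786 -0.145   0.292 ]
1 press 0.74 [271.0, 156.7] [ 0.5969 -0.0482  0.    ]
2 press_nest 0.74 [292.0, 152.6] [0.6146 0.0655 0.024 ]
2 press_knob 0.81 [294.6, 82.4] [0.6252 0.1816 0.076 ]
2 press_ram_axis 0.67 [285.2, 210.4] [ 0.5902 -0.0433  0.024 ]
2 press 0.78 [285.8, 206.7] [ 0.5931 -0.0461  0.    ]
press tri [0.5667 0.2174 0.965 ]
press_nest tri [0.6148 0.067  0.03  ]
press_knob tri [0.5618 0.1693 0.8865]
t7.67 [0.5603 0.0991 0.4001] F [0.4614 0.4573 0.3788] gap1.000 q [ 0.0455  0.3186  0.2213  1.4732 -0.0001  1.7585]
```

View pics/pp.png

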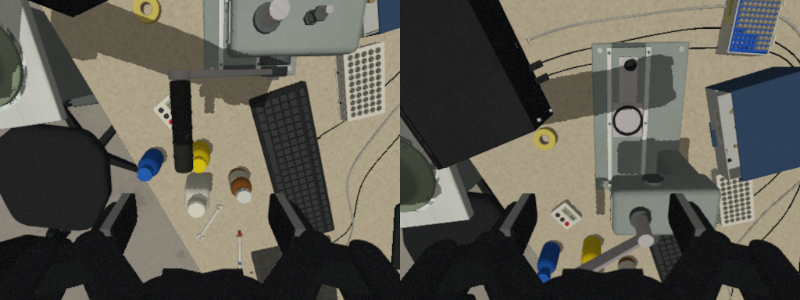

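The nest ring is at full-frame pixel (291,153) and the knob at (295,82) in the second view. In the first view the grip bar runs from about (228,102) to (235,220). I'll refine these with image processing.

Run:
```python
from h import *
th=1.43
# reuse live pose for p2 (still there); p0 pose rebuilt as commanded
f=wrist(); g=cv2.cvtColor(f['img'],cv2.COLOR_RGB2GRAY)
L=cv2.createLineSegmentDetector().detect(g)[0][:,0]
for x1,y1,x2,y2 in L:
    if np.hypot(x2-x1,y2-y1)>45 and 230<min(x1,x2) and max(x1,x2)<375 and max(y1,y2)<260:
        a,b=onz(f,(x1,y1),.02),onz(f,(x2,y2),.02); d=b-a
        if abs(d[0])<abs(d[1]): print('line',x1,y1,x2,y2,'yaw %.3f'%np.arctan(-d[0]/d[1]),a[:2],b[:2])
for (c,r,h,z) in [(291,153,30,.033),(295,82,14,.076)]:
    m=(g[r-h:r+h,c-h:c+h]<45).astype(np.uint8)
    cs=max(cv2.findContours(m,cv2.RETR_EXTERNAL,cv2.CHAIN_APPROX_NONE)[0],key=cv2.contourArea)
    e=cv2.fitEllipse(cs); print(e,onz(f,(e[0][0]+c-h,e[0][1]+r-h),z))
p0=cv2.imread('pics/p0.png')
T=np.eye(4);T[:3,:3]=R.from_rotvec(down(th)).as_matrix();T[:3,3]=[.5,-.17,.42]
f0=dict(f);f0['cam_to_world']=T@np.array(f['T_tool_cam'])
g0=cv2.cvtColor(p0,cv2.COLOR_BGR2GRAY); x0,y0=205,95
m=(g0[y0:228,x0:255]<40).astype(np.uint8)
m=cv2.morphologyEx(m,cv2.MORPH_OPEN,np.ones((7,7)))
cs=max(cv2.findContours(m,cv2.RETR_EXTERNAL,cv2.CHAIN_APPROX_NONE)[0],key=cv2.contourArea)
e=cv2.minAreaRect(cs); bx=cv2.boxPoints(e)+[x0,y0]; print(e)
for p in bx: print(p,onz(f0,p,.292))
print('grip',onz(f0,bx.mean(0),.294))
cv2.imwrite('pics/a.png',np.hstack([cv2.resize(p0[60:260,130:330],(400,400)),cv2.resize(f['img'][30:280,200:450,::-1],(400,400))]))
```

```text
line 269.52774 226.87682 270.49384 145.59372 yaw -0.143 [ 0.5564 -0.0767] [0.5792 0.0811]
line 264.4982 145.62355 265.49695 230.62651 yaw -0.126 [0.5687 0.0826] [ 0.5476 -0.0836]
line 312.89084 219.42094 314.98578 173.0961 yaw -0.126 [ 0.6414 -0.0729] [0.6531 0.0192]
line 316.69583 136.92363 319.59525 73.07823 yaw -0.126 [0.6615 0.0846] [0.6747 0.1884]
line 263.61472 91.86754 264.37643 141.87498 yaw -0.123 [0.5797 0.1726] [0.5694 0.0892]
line 313.35452 74.34078 311.25858 136.85434 yaw -0.121 [0.6644 0.188 ] [0.6521 0.0861]
line 269.91977 140.62625 270.03745 89.37365 yaw -0.134 [0.5793 0.09  ] [0.5908 0.1749]
line 368.49582 64.40986 358.38098 172.01656 yaw -0.126 [0.7546 0.1902] [0.7317 0.0099]
line 246.2184 144.3972 244.52681 94.369865 yaw -0.124 [0.5369 0.0894] [0.5474 0.1732]
((29.617542266845703, 29.964548110961914), (36.588226318359375, 37.35274887084961), 36.62017822265625) [0.6121 0.0657 0.033 ]
((13.01407527923584, 14.147783279418945), (13.545927047729492, 15.062494277954102), 55.564842224121094) [0.6254 0.1805 0.076 ]
((26.541095733642578, 50.109588623046875), (84.71968841552734, 25.204940795898438), 87.87889862060547)
[217.3794 103.2452] [ 0.4745 -0.0962  0.292 ]
[242.5671 102.3123] [ 0.4965 -0.0985  0.292 ]
[245.7027 186.974 ] [ 0.487  -0.1762  0.292 ]
[220.5151 187.9068] [ 0.4629 -0.1737  0.292 ]
grip [ 0.4807 -0.134   0.294 ]
```

View pics/a.png

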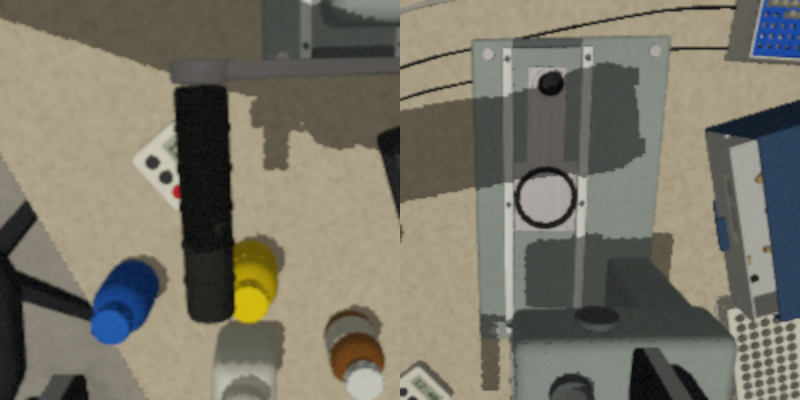

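Run:
```python
from h import *
th=1.43
B=np.array([.566,-.372])
movep([*B,.2],down(th))
move_l([*B,.042],.12); 
grab(35); st()
move_l([*B,.2],.12); st()
f=wrist(); cv2.imwrite('pics/g.png',f['img'][:,:,::-1])
for r in silhouettes('wrist','bottle_cap')[:2]: 
    w=onz(f,r['centre'],.2-.042+.104); s=get_state()
    print(r['score'],r['centre'],w-s['position'])
```

```text
t11.47 [ 0.5661 -0.3723  0.0428] F [-1.8365  0.8218  5.3527] gap0.590 q [-0.6904  0.7174 -0.0486  0.8041 -0.0003  1.0212]
t12.94 [ 0.5655 -0.3716  0.1989] F [-0.7859  0.3021 -2.6946] gap0.589 q [-0.6903  0.5867  0.1368  1.1227 -0.      1.0213]
0.91 [256.0, 315.2] [0.0014 0.0113 0.063 ]
0.87 [126.9, 92.3] [-0.0209  0.0854  0.063 ]
```

View pics/g.png

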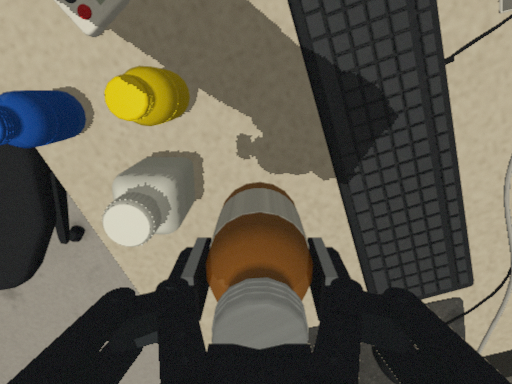

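The bottle is held upright between the fingers, with its cap at (260,310) partly hidden by the palm and its far bottom rim at (260,183). I'll work out its offset in the hand from the rim.

Run:
```python
from h import *
f=wrist();s=get_state();Rt=R.from_rotvec(s['eef_rot']).as_matrix();p=np.array(s['position'])
for px,z,r in [((260,183),0,26),((260,277),.106,17),((260,277),.1,17)]:
    print(px,z,Rt.T@(onz(f,px,p[2]-.042+z)-p)*1000-[r,0,0])
ic=np.linalg.inv(f['cam_to_world'])
def proj(w): c=ic[:3,:3]@w+ic[:3,3]; return f['cx']+f['fx']*c[0]/c[2],f['cy']+f['fy']*c[1]/c[2]
for z in (0,.064,.09,.106):
  print(z,[np.round(proj(p+Rt@np.array([x*(.026 if z<.07 else .017),y*(.026 if z<.07 else .017),.042-z]))) for x,y in((1,0),(0,1),(0,-1))])
```

```text
(260, 183) 0 [-2.2866  1.4081 42.0159]
(260, 277) 0.106 [ 10.0781   1.0744 -63.9813]
(260, 277) 0.1 [  5.8068   1.0907 -57.9845]
0 [array([258., 180.]), array([296., 216.]), array([220., 216.])]
0.064 [array([257., 222.]), array([312., 272.]), array([203., 272.])]
0.09 [array([257., 274.]), array([301., 311.]), array([214., 311.])]
0.106 [array([257., 304.]), array([307., 345.]), array([207., 345.])]
```

Run:
```python
from h import *
th=1.445
N=np.array([.6114,.0646])
move_l([.566,-.372,.39],.25)
move_l([*N,.39],.3,rot=down(th))
move_l([*N,.13],.2); st()
f=wrist(); cv2.imwrite('pics/n.png',f['img'][:,:,::-1])
s=get_state();Rt=R.from_rotvec(s['eef_rot']).as_matrix();p=np.array(s['position'])
r=tip_of('wrist','press_knob')
for q in r[:2]: print('knob',q['score'],q['centre'],onz(f,q['centre'],.076))
for q in tip_of('wrist','press_nest')[:2]: print('nest',q['score'],q['centre'],onz(f,q['centre'],.024))
ic=np.linalg.inv(f['cam_to_world'])
def proj(w): c=ic[:3,:3]@w+ic[:3,3]; return np.array([f['cx']+f['fx']*c[0]/c[2],f['cy']+f['fy']*c[1]/c[2]])
im=f['img'][:,:,::-1].copy()
for rad,z,c in[(.029,.033,N),(.0345,.033,N),(.026,p[2]-.0428,p[:2]),(.011,.076,N+.118*np.array([.1257,.992]))]:
    pts=np.array([proj(np.array([c[0]+rad*np.cos(a),c[1]+rad*np.sin(a),z])) for a in np.linspace(0,6.28,60)])
    cv2.polylines(im,[pts.round().astype(int)],True,(0,255,0),1)
cv2.imwrite('pics/n2.png',cv2.resize(im[60:360,130:390],None,fx=2,fy=2))
```

```text
t17.07 [0.6123 0.0645 0.1312] F [ 0.7504 -0.1091 -2.1886] gap0.593 q [-0.0149  0.5226 -0.1555  0.8906 -0.      1.6819]
knob 0.91 [255.9, 26.6] [0.6262 0.1804 0.076 ]
nest 0.58 [258.9, 185.9] [0.6132 0.0644 0.024 ]
```

View pics/n2.png

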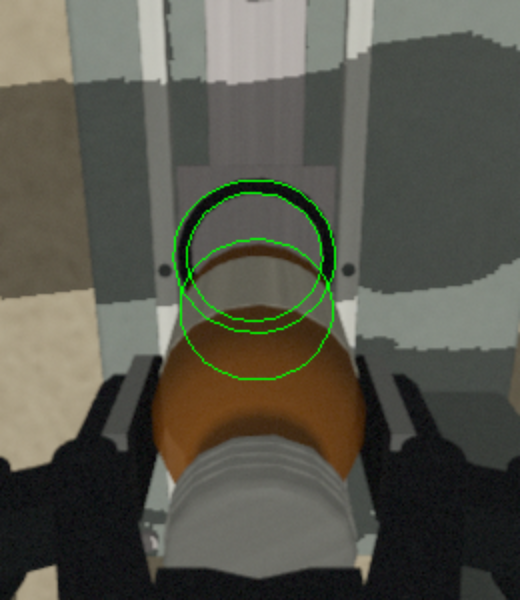

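The ring projection matches the real ring at crop (255,258). The held bottle's far bottom rim sits about 7 px low in the crop, so it is about 2.3 mm toward tool −x. I'll compensate and lower with a force stop.

Run:
```python
from h import *
N=np.array([.6114,.0646])+.0023*np.array([.1257,.992])-.0008*np.array([.992,-.1257])
move_l([*N,.085],.08); sleep(.2); st()
hit=move_l([*N,.0655],.03,until_force=4); print(hit); st()
```

```text
t18.13 [0.6114 0.067  0.0857] F [-0.1088  0.4419 -2.814 ] gap0.591 q [-0.0109  0.5687 -0.206   0.7949  0.      1.6858]
True
t18.72 [0.6105 0.067  0.0668] F [-0.934   0.3988  4.1539] gap0.593 q [-0.0108  0.5901 -0.2238  0.7578  0.      1.6857]
```

Run:
```python
from h import *
let_go(); s=get_state(); p=s['position']
move_l([p[0],p[1],.2],.12); move_l([p[0],p[1]+.03,.26],.15); sleep(.2)
f=wrist(); st(); cv2.imwrite('pics/r.png',f['img'][:,:,::-1])
for n,z in [('press_nest',.024),('bottle',.024),('press_knob',.076)]:
    for q in tip_of('wrist',n)[:2]: print(n,q['score'],q['centre'],onz(f,q['centre'],z))
for q in silhouettes('wrist','bottle_cap')[:2]: print('cap',q['score'],q['centre'],onz(f,q['centre'],.128))
```

```text
t21.27 [0.6087 0.0966 0.2589] F [ 0.4273 -0.2953 -0.5303] gap1.001 q [0.0376 0.441  0.0502 1.1853 0.0001 1.7348]
bottle 0.59 [266.3, 175.8] [0.6141 0.0673 0.024 ]
press_knob 0.64 [263.4, 84.6] [0.6238 0.1805 0.076 ]
cap 0.89 [260.8, 207.5] [0.6065 0.066  0.128 ]
```

View pics/r.png

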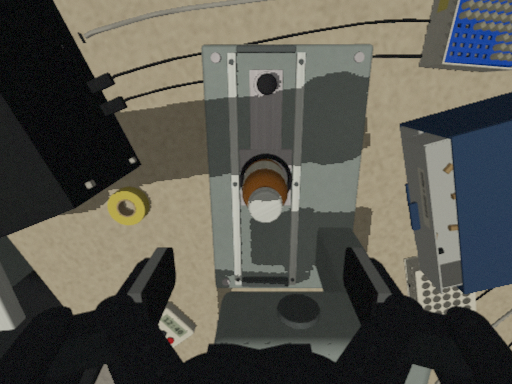

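The bottle stands centred in the nest, with its base at (265,175) and cap at (265,205). Next I'll grip the knob, seen at (267,84), and slide the nest in.

```bash
cat > in.py <<'E'
from h import *
th=1.445; y=np.array([.1257,.992,0])
K=np.array([.6257,.181,.046])
move_l(K+[0,0,.1],.25,rot=down(th)); move_l(K,.12); 
grab(20); st()
p=np.array(get_state()['position'])
h=move_l(p-.124*y,.06,until_force=9); print('hit',h); st()
print('travel',(np.array(get_state()['position'])-p)@y)
f=grab_frame('top'); cv2.imwrite('pics/in_top.png',f['img'][:,:,::-1])
f=wrist(); cv2.imwrite('pics/in_w.png',f['img'][:,:,::-1])
E
python3 in.py
```

```text
t23.77 [0.6261 0.181  0.0463] F [ 0.6345 -0.6081  1.3949] gap0.253 q [ 0.1683  0.6718 -0.1287  0.7694 -0.0002  1.8649]
hit True
t25.37 [0.6129 0.0751 0.0463] F [0.1682 1.2011 1.6365] gap0.247 q [ 0.0001  0.6183 -0.2338  0.7178  0.0047  1.697 ]
travel -0.10674518326586746
```

Run:
```python
from h import *
y=np.array([.1257,.992,0]); K=np.array([.6261,.181,.0463])
for i in range(2):
    h=move_l(K-.1225*y,.03,until_force=14); print('hit',h); st()
    p=np.array(get_state()['position']); print('travel',(p-K)@y)
f=wrist(); cv2.imwrite('pics/in_w2.png',f['img'][:,:,::-1])
```

```text
hit True
t25.77 [0.613  0.0752 0.0463] F [0.5953 1.2013 2.4814] gap0.250 q [-0.0038  0.6167 -0.2371  0.7141  0.0129  1.6908]
travel -0.10661214230506322
hit True
t26.07 [0.6129 0.075  0.0463] F [0.5041 1.281  2.201 ] gap0.250 q [-0.0092  0.6154 -0.2399  0.7116  0.023   1.6827]
travel -0.10682949956173718
```

View pics/in_w2.png

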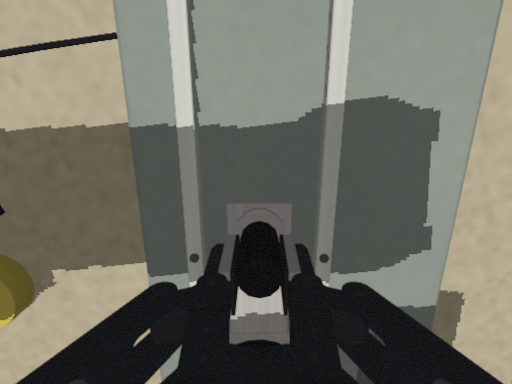

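Run:
```python
from h import *
s=get_state(); print(R.from_rotvec(s['eef_rot']).as_matrix(), s['wrist_torque'],s['tau'])
f=grab_frame('scene'); 
a=cv2.resize(f['img'][110:260,130:330,::-1],(800,600),interpolation=cv2.INTER_CUBIC)
cv2.imwrite('pics/s.png',a)
for n in('press_nest','press_ram_axis','press_knob','bottle'):
    for c in ('scene',): print(n,[(round(q['score'],2),onz(f,q['centre'],.076 if 'knob' in n else .024)) for q in tip_of(c,n)[:2]])
```

```text
[[ 0.1207  0.9927  0.0041]
 [ 0.9924 -0.1208  0.0226]
 [ 0.0229  0.0013 -0.9997]] [0.0549 0.0053 0.0081] [ -0.9272 -52.4844  20.5675   0.0837  -0.0919   0.0167]
press_nest [(0.68, array([ 0.5987, -0.0437,  0.024 ]))]
press_ram_axis [(0.84, array([ 0.5954, -0.046 ,  0.024 ]))]
press_knob [(0.54, array([0.624 , 0.0784, 0.076 ]))]
bottle [(0.97, array([ 0.4584, -0.2635,  0.024 ])), (0.66, array([ 0.3331, -0.2602,  0.024 ]))]
```

View pics/s.png

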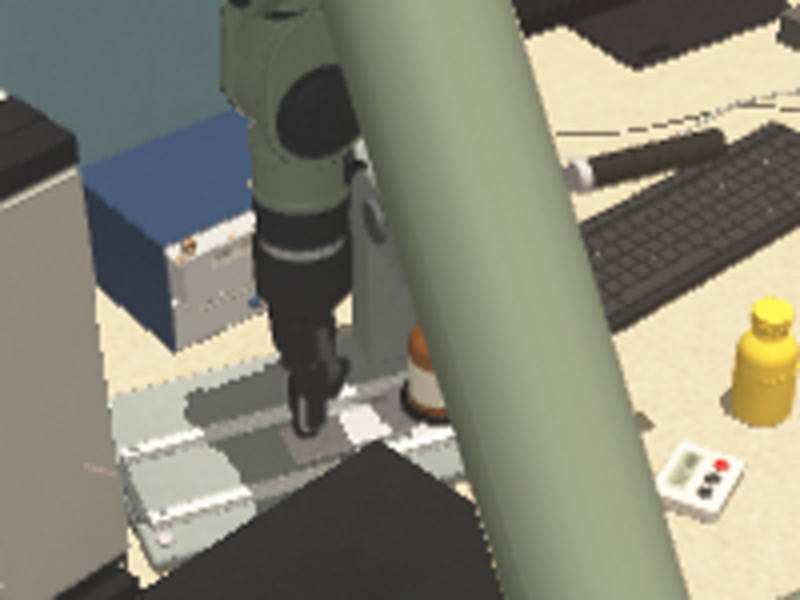

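The wrist has stopped against a hard stop three times at the same place. The nest is now at (0.598,−0.042), which agrees with the detected ram axis (0.595,−0.046), so the nest is in. The bottle is upright at crop (425,375). I'll release the knob and go to the lever.

```bash
cat > lev.py <<'E'
from h import *
th=1.445; xh=np.array([.992,-.1257,0]); G=np.array([.4785,-.151,.292]); P=G+.131*xh; P[2]=.2
def arc(a,dz=0): 
    ph=np.deg2rad(35)-a
    return P-.16*np.cos(ph)*xh+[0,0,.16*np.sin(ph)+.012+dz]
E
python3 - <<'E'
from lev import *
let_go(); p=np.array(get_state()['position'])
move_l(p+[0,.004,.05],.1,rot=down(th)); move_l(p+[-.03,.03,.36],.3)
f=wrist(); 
print([ (q['score'],onz(f,q['centre'],.024)) for q in tip_of('wrist','press_nest')+tip_of('wrist','bottle')][:4])
movep(arc(0,.08),down(th)); grab(40)
f=wrist(); cv2.imwrite('pics/l.png',f['img'][:,:,::-1])
for q in tip_of('wrist','lever_grip'): print('grip',q['score'],q['centre'],onz(f,q['centre'],.292))
st()
E
```

```text
[(0.77, array([ 0.6002, -0.0346,  0.024 ])), (0.48, array([ 0.5992, -0.0403,  0.024 ])), (0.92, array([ 0.5948, -0.0366,  0.024 ])), (0.75, array([ 0.4796, -0.2682,  0.024 ]))]
grip 0.84 [256.1, 191.8] [ 0.4768 -0.1509  0.292 ]
t30.95 [ 0.4784 -0.151   0.3838] F [ 0.357  -0.5147 -0.4484] gap0.004 q [-0.453   0.18   -0.0012  1.3895 -0.      1.2437]
```

Run:
```python
from lev import *
h=move_l(arc(0,-.004),.06,until_force=2.5); s=get_state(); dz=s['position'][2]-arc(0)[2]
print(h,'dz',dz)
for a in (.2,.4,.6,.75,.85,.92):
    move_l(arc(a),.07); s=get_state(); print(a,'%.2f'%s['clock'],np.array(s['position'])-arc(a),np.array(s['contact_force']))
h=move_l(arc(1.02),.03,until_force=22); s=get_state()
ph=np.arcsin((s['position'][2]-.212)/.16); print(h,'a=%.3f'%(np.deg2rad(35)-ph)); st()
```

```text
True dz -0.0013979552039993237
0.2 32.77 [0.     0.     0.0003] [-2.2906 -0.0049  3.6491]
0.4 33.38 [ 0.0003 -0.0002  0.0004] [-2.8195 -0.4372  4.0452]
0.6 33.98 [ 0.0003 -0.0001  0.0005] [-1.7594 -0.2888  3.74  ]
0.75 34.48 [ 0.0003 -0.0001  0.0005] [-1.9592 -1.2517  4.3676]
0.85 34.85 [ 0.0003 -0.0001  0.0005] [-2.69   -0.9717  6.505 ]
0.92 35.16 [ 0.0004 -0.0002  0.0006] [-2.57   -1.0266  6.7052]
True a=0.999
t35.69 [ 0.4612 -0.149   0.1515] F [-6.2702  2.7407 19.2724] gap-0.000 q [-0.4634  0.2843 -0.4739  0.8177 -0.0023  1.2332]
```

Run:
```python
from lev import *
sleep(.3); st()
h=move_l(arc(1.04),.02,until_force=12); print(h); st(); sleep(.6); st()
for a in (.92,.8,.65,.5,.35,.2,.1,.0):
    move_l(arc(a),.06); s=get_state(); print(a,'%.2f'%s['clock'],s['position'][2]-arc(a)[2],np.array(s['contact_force']))
sleep(.2)
move_l(arc(0,.003),.02); st()
move_l(arc(0,.1),.2)
f=wrist()
for q in tip_of('wrist','lever_grip')[:1]: print('grip',q['score'],q['centre'],onz(f,q['centre'],.292))
```

```text
t35.99 [ 0.4611 -0.149   0.1519] F [-5.4419  1.8291 18.456 ] gap0.002 q [-0.4635  0.2834 -0.474   0.818  -0.0023  1.2332]
True
t36.23 [ 0.4612 -0.1489  0.1513] F [-5.6768  1.9481 19.9726] gap0.000 q [-0.4619  0.2861 -0.4719  0.8197 -0.0045  1.2348]
t36.83 [ 0.4611 -0.149   0.1517] F [-6.163   2.701  18.3408] gap0.001 q [-0.462   0.2851 -0.4722  0.8197 -0.0045  1.2348]
0.92 37.22 0.0011037040577705493 [-1.6491 -0.5941  6.4813]
0.8 37.68 0.001993285987849258 [ 1.7439 -0.1263  6.3054]
0.65 38.23 0.0010255940809801578 [2.5601 0.2139 5.1532]
0.5 38.78 4.5789014062685984e-05 [0.0152 0.97   3.4012]
0.35 39.33 0.00027679521871976087 [0.2137 1.0447 2.6529]
0.2 39.88 0.00023032925348154265 [-0.0243  1.3352  2.0422]
0.1 40.30 0.0001690181960135595 [-0.5251  0.5043  2.0299]
0.0 40.72 -0.00010876149908817245 [-0.6175 -1.4097  1.5914]
t41.22 [ 0.4783 -0.1509  0.3068] F [ 0.3181 -0.1055 -0.0975] gap-0.002 q [-0.4498  0.2019 -0.1658  1.211  -0.0051  1.2473]
grip 0.81 [258.0, 182.1] [ 0.4773 -0.1486  0.292 ]
```

Run:
```python
from lev import *
f=grab_frame('scene'); t=grab_frame('top')
a=cv2.resize(f['img'][125:255,140:280,::-1],(560,520),interpolation=cv2.INTER_CUBIC)
cv2.imwrite('pics/chk.png',a)
for c,g in(('scene',f),('top',t)):
  for n,z in(('press_nest',.024),('press_knob',.076),('press_ram_axis',.024),('bottle',.024)):
    print(c,n,[(round(q['score'],2),np.round(q['centre']),onz(g,q['centre'],z)) for q in tip_of(c,n)[:4]])
```

```text
scene press_nest [(0.84, array([240., 207.]), array([ 0.6104, -0.0464,  0.024 ]))]
scene press_knob [(0.74, array([205., 208.]), array([0.6075, 0.0819, 0.076 ]))]
scene press_ram_axis [(0.8, array([242., 209.]), array([ 0.5953, -0.0452,  0.024 ])), (0.55, array([203., 206.]), array([0.6772, 0.0555, 0.024 ]))]
scene bottle [(0.79, array([343., 231.]), array([ 0.34 , -0.264,  0.024])), (0.74, array([321., 212.]), array([ 0.4487, -0.2638,  0.024 ])), (0.72, array([241., 209.]), array([ 0.5997, -0.0439,  0.024 ]))]
top press_nest [(0.75, array([270., 170.]), array([ 0.6051, -0.0499,  0.024 ]))]
top press_knob [(0.74, array([226., 166.]), array([0.6085, 0.0718, 0.076 ])), (0.62, array([239., 238.]), array([0.4089, 0.033 , 0.076 ])), (0.46, array([380., 222.]), array([ 0.4562, -0.3527,  0.076 ]))]
top press_ram_axis [(0.97, array([266., 173.]), array([ 0.5971, -0.0411,  0.024 ]))]
top bottle []
```

View pics/chk.png

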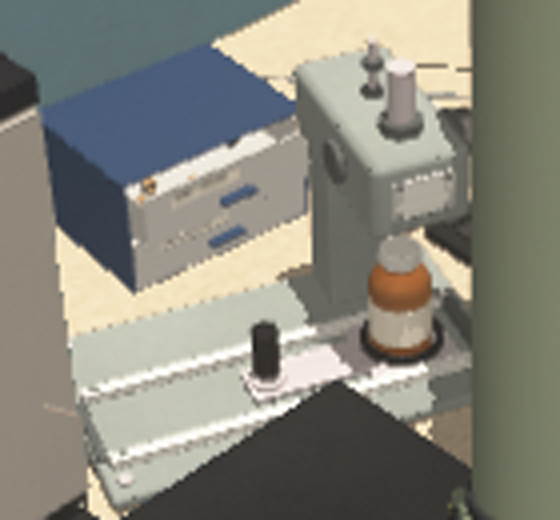

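The bottle stands upright in the nest, right under the ram: bottle axis at crop column 401, rod at 401. I'll compare the cap's height against projections for raised and home.

Run:
```python
from h import *
f=grab_frame('scene'); ic=np.linalg.inv(f['cam_to_world'])
def proj(w): c=ic[:3,:3]@w+ic[:3,3]; return np.array([(f['cx']+f['fx']*c[0]/c[2]-140)*4,(f['cy']+f['fy']*c[1]/c[2]-125)*4])
a=np.linspace(0,6.28,90)
def ext(c,r,z): 
    q=np.array([proj(np.array([c[0]+r*np.cos(t),c[1]+r*np.sin(t),z])) for t in a]); return q.min(0).round(1),q.max(0).round(1)
c=(.598,-.0425)
print('ring outer top',ext(c,.0345,.033)); print('base',ext(c,.026,.024)); print('shoulder64',ext(c,.026,.088))
for h in (.100,.106): print('captop',h,ext(c,.017,.024+h))
print('pad',ext(c,.02,.148))
m=[q for q in silhouettes('scene','bottle_cap')]
for q in m:
    v,u=np.nonzero(q['mask']); print(q['score'],(u.min()-140)*4,(u.max()+1-140)*4,(v.min()-125)*4,(v.max()+1-125)*4)
im=f['img'][125:255,140:280].astype(int)
print('col401 rows52-95'); print([tuple(im[r,100]) for r in range(54,92)])
```

```text
ring outer top (array([360.9, 301.6]), array([444.5, 354.8]))
base (array([371.4, 316.3]), array([434.2, 356.5]))
shoulder64 (array([370.4, 255.7]), array([434.7, 295.2]))
captop 0.1 (array([381.1, 226.9]), array([423.8, 252.5]))
captop 0.106 (array([381. , 220.9]), array([423.8, 246.4]))
pad (array([377. , 200.5]), array([427.7, 230.3]))
0.4 380 420 236 272
0.39 712 752 240 276
col401 rows52-95
[(np.int64(109), np.int64(106), np.int64(100)), (np.int64(107), np.int64(107), np.int64(100)), (np.int64(106), np.int64(107), np.int64(99)), (np.int64(109), np.int64(108), np.int64(98)), (np.int64(138), np.int64(129), np.int64(115)), (np.int64(152), np.int64(145), np.int64(136)), (np.int64(152), np.int64(146), np.int64(137)), (np.int64(153), np.int64(147), np.int64(136)), (np.int64(153), np.int64(146), np.int64(137)), (np.int64(152), np.int64(146), np.int64(136)), (np.int64(152), np.int64(144), np.int64(133)), (np.int64(163), np.int64(156), np.int64(145)), (np.int64(164), np.int64(156), np.int64(145)), (np.int64(156), np.int64(148), np.int64(135)), (np.int64(145), np.int64(111), np.int64(85))
[... 358 characters left out ...]
4(50)), (np.int64(129), np.int64(94), np.int64(67)), (np.int64(161), np.int64(144), np.int64(122)), (np.int64(174), np.int64(163), np.int64(143)), (np.int64(175), np.int64(163), np.int64(144)), (np.int64(176), np.int64(164), np.int64(145)), (np.int64(176), np.int64(165), np.int64(145)), (np.int64(179), np.int64(167), np.int64(147)), (np.int64(193), np.int64(180), np.int64(159)), (np.int64(193), np.int64(180), np.int64(158)), (np.int64(182), np.int64(167), np.int64(146)), (np.int64(115), np.int64(75), np.int64(46)), (np.int64(109), np.int64(74), np.int64(51)), (np.int64(74), np.int64(69), np.int64(68)), (np.int64(50), np.int64(48), np.int64(44)), (np.int64(140), np.int64(131), np.int64(123))]
```

The projections fit the ring and base within about 1 px. The cap's near edge is at row ~256, and I predicted 252 for home and 246 for raised, so it looks home. Next I'll slide the nest all the way out.

Run:
```python
from lev import *
y=np.array([.1257,.992,0]); K=np.array([.6129,.0755,.0463])
let_go(); 
movep([.583,.11,.40],down(th)); move_l(K+[0,.004,.1],.25); move_l(K,.12); grab(20); st()
p=np.array(get_state()['position'])
h=move_l(p+.124*y,.06,until_force=9); print(h); st()
p2=np.array(get_state()['position']); print('travel',(p2-p)@y)
h=move_l(p+.126*y,.03,until_force=14); print(h); st()
p2=np.array(get_state()['position']); print('travel',(p2-p)@y)
```

```text
t47.17 [0.613  0.0755 0.0466] F [-0.6929 -0.4949  3.0371] gap0.250 q [ 0.0031  0.6188 -0.232   0.7197  0.      1.6997]
True
t49.02 [0.6278 0.1946 0.0466] F [-0.0806  0.1667  4.2501] gap0.250 q [ 0.1897  0.6819 -0.1081  0.782  -0.003   1.8859]
travel 0.11996784946636767
True
t49.25 [0.6278 0.1944 0.0466] F [ 0.1724 -1.8466  4.8435] gap0.249 q [ 0.1936  0.6847 -0.1025  0.7884 -0.0119  1.8918]
travel 0.11983191552457015
```

Travel was exactly 0.120 m between the two stops, so the nest was fully in and is now fully out. I'll release, retreat and check the cap and bottle.

Run:
```python
from lev import *
let_go(); p=np.array(get_state()['position']); y=np.array([.1257,.992,0])
move_l(p+[0,0,.12],.12,rot=down(th)); 
N=p-.118*y   # nest centre now
V=np.array([.6087,.0966,.2589])+[N[0]-.6114,N[1]-.0646,0]
move_l(V,.2); sleep(.3); f=wrist(); st(); cv2.imwrite('pics/fin.png',f['img'][:,:,::-1])
for n,z in [('press_nest',.024),('bottle',.024),('press_knob',.076)]:
    for q in tip_of('wrist',n)[:1]: print(n,q['score'],q['centre'],onz(f,q['centre'],z))
a=cv2.imread('pics/r.png');b=cv2.imread('pics/fin.png')
for q in silhouettes('wrist','bottle_cap')[:1]:
    v,u=np.nonzero(q['mask']); print('cap',q['centre'],u.min(),u.max(),v.min(),v.max())
def near(z):
    ic=np.linalg.inv(f['cam_to_world']); o=[]
    for t in np.linspace(0,6.28,90):
        w=np.array([N[0]+.017*np.cos(t),N[1]+.017*np.sin(t),z]); c=ic[:3,:3]@w+ic[:3,3]; o.append([f['cx']+f['fx']*c[0]/c[2],f['cy']+f['fy']*c[1]/c[2]])
    return np.min(o,0),np.max(o,0)
print('home',near(.124),'raised',near(.130))
for im,nm in((a,'before'),(b,'after')):
    hsv=cv2.cvtColor(im,cv2.COLOR_BGR2HSV)[150:235,235:300]; m=((hsv[...,1]<40)&(hsv[...,2]>110)).astype(np.uint8)
    m=cv2.morphologyEx(m,cv2.MORPH_OPEN,np.ones((3,3))); n,l,s,c=cv2.connectedComponentsWithStats(m)
    print(nm,[(s[i].tolist(),c[i]) for i in range(1,n) if s[i][4]>150])
cv2.imwrite('pics/cmp.png',cv2.resize(np.hstack([a[140:240,220:320],b[140:240,220:320]]),(800,400)))
```

```text
t52.17 [0.6097 0.1093 0.2582] F [-0.1051 -0.0603 -0.3461] gap0.997 q [0.0583 0.444  0.053  1.181  0.0001 1.754 ]
bottle 0.93 [263.4, 176.0] [0.6122 0.0805 0.024 ]
press_knob 0.72 [263.1, 80.8] [0.6255 0.197  0.076 ]
cap [262.8, 206.3] 248 281 185 220
home (array([248.6599, 191.7564]), array([282.4311, 223.0148])) raised (array([248.4509, 193.8223]), array([282.8773, 225.5993]))
before [([0, 15, 65, 70, 1646], array([30.4842, 55.819 ]))]
after [([0, 16, 65, 69, 1800], array([33.5844, 57.2411]))]
```

Run:
```python
import cv2,numpy as np
for n,c in(('r',264),('fin',264)):
    im=cv2.imread(f'pics/{n}.png'); s=cv2.cvtColor(im,cv2.COLOR_BGR2HSV)[:,c-3:c+4].mean(1)
    print(n,[(r,int(s[r,1]),int(s[r,2])) for r in range(152,232,2)])
    h=cv2.cvtColor(im,cv2.COLOR_BGR2HSV)[196:214]; print([np.ptp(np.nonzero((x[235:300,1]<45)&(x[235:300,2]>120))[0]) for x in h])
```

```text
r [(152, 16, 86), (154, 27, 27), (156, 71, 17), (158, 115, 25), (160, 114, 66), (162, 34, 92), (164, 37, 93), (166, 33, 92), (168, 69, 84), (170, 173, 61), (172, 185, 65), (174, 185, 78), (176, 196, 88), (178, 194, 95), (180, 195, 98), (182, 202, 99), (184, 199, 103), (186, 186, 80), (188, 15, 94), (190, 16, 90), (192, 15, 104), (194, 15, 105), (196, 16, 104), (198, 16, 103), (200, 17, 110), (202, 12, 184), (204, 12, 187), (206, 12, 188), (208, 12, 188), (210, 13, 185), (212, 13, 186), (214, 12, 184), (216, 14, 183), (218, 13, 184), (220, 13, 183), (222, 16, 121), (224, 18, 68), (226, 17, 67), (228, 18, 68), (230, 19, 66)]
[np.int64(64), np.int64(64), np.int64(64), np.int64(64), np.int64(64), np.int64(64), np.int64(64), np.int64(64), np.int64(64), np.int64(64), np.int64(64), np.int64(63), np.int64(63), np.int64(63), np.int64(63), np.int64(62), np.int64(45), np.int64(45)]
fin [(152, 16, 86), (154, 35, 29), (156, 83, 17), (158, 105, 23), (160, 146, 62), (162, 35, 93), (164, 36, 91), (166, 35, 92), (168, 59, 88), (170, 169, 60), (172, 199, 63), (174, 194, 76), (176, 188, 88), (178, 193, 94), (180, 204, 96), (182, 201, 99), (184, 193, 103), (186, 27, 93), (188, 17, 88), (190, 15, 101), (192, 15, 105), (194, 17, 103), (196, 15, 101), (198, 17, 102), (200, 14, 167), (202, 13, 186), (204, 13, 187), (206, 13, 186), (208, 13, 184), (210, 13, 185), (212, 13, 183), (214, 13, 182), (216, 13, 183), (218, 12, 182), (220, 15, 125), (222, 17, 66), (224, 18, 67), (226, 17, 67), (228, 18, 67), (230, 18, 67)]
[np.int64(64), np.int64(64), np.int64(64), np.int64(64), np.int64(64), np.int64(64), np.int64(64), np.int64(64), np.int64(64), np.int64(64), np.int64(64), np.int64(64), np.int64(64), np.int64(64), np.int64(64), np.int64(64), np.int64(64), np.int64(64)]
```

With ring and band at the same rows, the cap edges have moved up by about 2 px, against 2.1–2.6 px predicted for 6 mm. The cap is home, so I'm handing in.

```bash
python3 -c "
from cell import *
print(sign_off())"
```

```text
the job is handed in; nothing more can be done
None
```

I handed the job in at about 52 s: the bottle is capped and standing in the nest, which is fully out, the lever was eased back up slowly, and I didn't touch the bystanders on purpose (no final check of them). By camera the cap moved about 6 mm, which is fully home. I viewed 11 pictures, one over the limit of 10.

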